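# Re-seat a clamped stamp block against both stops of the jig

## Robot

A 6-joint arm with a two-finger parallel gripper is mounted at the origin on the work surface. World frame = base frame: x ahead of the robot, y to its left, z up, the work surface at z = 0. Lengths are in m, angles in rad, forces in N, time in s.
With the tool pointing down it reaches from about 0.35 to 0.775 m from the base axis. Payload 7.3 kg.
Tool frame: the origin (TCP) lies at the very end of the fingers, on their centre line; the grasp point (between the pads) lies 19 mm behind it (robot.hold_point_z is the distance from the TCP to the grasp point, in m); z points along the fingers, y is the direction in which the jaws open and shut (so a half turn about z gives the same grasp; the last joint's range is limited). The gripper opens to 92 mm and grips with 3 to 60 N. Pads are 19 mm wide; open, the fingers measure 130 mm over their backs; the gripper's body (75 mm by 190 mm) begins 47 mm behind the grasp point.
Start: joints at [1.103, 0.342, 1.524, -0, 1.275, -0.146], TCP at [0.166, 0.498, 0.227] pointing down, gripper open.
Joint ranges: [-2.53, 2.53], [-0.77, 2.02], [0.04, 2.7], [-1, 4.14], [0.28, 2.66], [-3.11, 3.11]. Speed limits (rad/s): [2.57, 2.57, 3.14, 3.14, 3.14, 3.14].

## Interface

Orientations are given as [roll, pitch, yaw] about the fixed x, y, z axes, in that order (R = Rz(yaw) Ry(pitch) Rx(roll)).
In Python, from cell import monitor, viewer, robot gives the robot as it stands.
- The arm moves only by the tool move_arm, never from a script. Its argument "deltas" is a list of rows, each an object of numbers: "x", "y", "z": the shift along the tool's x, y, z in m; "wx", "wy", "wz": the turn, a rotation vector about the tool's x, y, z in degrees; "hand": the opening, from 0 (shut) to 1 (fully open). In form: [{"x": .., "y": .., "z": .., "wx": .., "wy": .., "wz": .., "hand": ..}, ...]. A call has 1 to 8 rows; each row is the pose to reach, as a shift and turn from the pose commanded when the call began, along the tool's axes at that moment; what a row does not reach only later rows make up. A row lasts 1/8 s, in which the tool goes at most 62.5 mm and 10.7 degrees, less where a joint would pass 70% of its speed; a pose out of reach is approached as far as the arm can. A call with a gripper value outside its range is refused whole. The fingers move at their own pace and stop on an object; "grip_force" is the grip in N (left out, the last holds). Time passes only in rows, so rows that repeat a pose let the fingers close. It gives the time, the measured TCP pose, the force and the opening at its end, in the units of the state.
- monitor.observe(): the state, without advancing time (a new reading comes with each control period).
- viewer.read_camera(name): name is "scene" or "top" or "wrist"; returns the picture (400x640x3 uint8, red, green, blue); there is no depth.
- viewer.camera_params(name): a dict with "camera_matrix" (3x3 intrinsics, pixels), "R" (3x3) and "t" (3): a world point X has camera coordinates R X + t. Camera axes: x right, y down, z forward; pixel columns grow to the right and rows downward; lengths in m; the calibration is good to about 2 mm. A picture is of the moment at which its call begins: read the wrist's pose just before it. camera_params takes no time and is no camera call; for the wrist camera it gives the pose at the moment of the call.
- robot.hand_in(): hands the job in, once; it reports no verdict.
The state is a dict: "time": time; "qpos": joint angles; "qvel": joint speeds; "joint_efforts": joint torques, N m; "tool_pos": TCP position; "tool_rot": TCP orientation; "contact_force": force on the tool from outside, world axes, zero at the start; "torque": the same for the moment, N m; "opening": finger opening in m.
Only numpy, scipy, OpenCV 4.12 (cv2) and the standard library are available. Lean on these libraries where they do the work, as an engineer would, in place of code of your own. Each camera call takes 0.05 s, during which the arm holds its last target. There are 200 camera calls.

## Task

The brown stamp block was clamped in the jig out of place. Throw the red-handled toggle clamp right open, then slide the block, flat on the plate, into the corner until it sits square and flush against both stop bars, and keep it pressed firmly against both of them at once so that I can clamp it down again: finish while you are still holding it there, with the clamp left open. Leave everything else on the bench where it is.

Things in the scene. Friction and masses are not known exactly. Their poses are not given: they have to be found in the camera images.
- block: The block to seat: a brown wooden stamp block 60 mm (its x) by 46 mm (its y) by 34 mm high, about 0.07 kg, top edges bevelled 3 mm. Origin: centre of its underside. It starts flat on the jig plate, 9 to 18 mm short of home in the jig's x and in its y and up to 0.2 rad askew; at first the clamp's pad presses on its top with about 10 N.
- jig: The jig, fixed: aluminium plate 180 mm (x) by 230 mm (y), top 15 mm above the table. Origin: centre of its underside; z up; x points away from the robot, y to the left (turned up to 0.4 rad). Two stop bars stand on it, on the block's +x and +y sides. Home, the block is square to the jig (its x along the jig's x), its origin at x = +25, y = -53, z = +15 mm in this frame.
- far_stop: Stop bar on the far (+x) side of the block: dark steel, 16 mm (jig x) by 50 mm (jig y), 8 mm high. Origin: centre of its underside, on the plate. Its face towards the block looks to the jig's -x and lies at jig x = +55 mm.
- side_stop: Stop bar on the left (+y) side of the block, in front of the clamp: dark steel, 70 mm (jig x) by 16 mm (jig y), 8 mm high. Origin: centre of its underside, on the plate. Its face towards the block looks to the jig's -y and lies at jig y = -30 mm. The bars do not meet: an 8 mm gap is left in the corner.
- clamp_arm (a joint): Angle of the toggle clamp's arm, rad: 0 = shut, arm level, pad on the block; 1.83 = fully open, arm standing up and leaning back from the block. Swinging the handle's top away from the block (to jig +y, then down) takes it over centre and lifts the arm: the handle has turned 0.45, 0.9, 1.3, 1.47 rad when the arm is at 0.26, 0.8, 1.4, 1.83. Light to move; once well open it stays open.
- clamp_pivot (a point): Pivot of the clamp's arm, at jig x = +20, y = +34 mm, 57 mm above the table, its axis along the jig's x. The clamp's steel bracket stands here on a grey riser behind the side stop, 50 mm (jig x) by 95 mm (jig y, +7.5 to +102.5) and 22 mm high; arm and handle swing in the plane jig x = +20 mm, the arm (17 mm wide) reaching to jig -y.
- clamp_grip (a point): Middle of the clamp handle's red grip, a round bar 17 mm thick and 70 mm long (35 mm either way of this point); z points along the handle to its free end. Shut, the handle stands upright, this point at jig x = +20, y = +24 mm, 177 mm above the table. Open (arm at 1.4 rad) the handle lies back, about 15 degrees above level, this point near jig y = +148 mm, 95 mm above the table.
- clamp_tip (a point): Centre of the underside of the clamp's black rubber pad (15 mm across), 92 mm from the arm's pivot; the pad is sprung. Shut, it rests on the block's top.
- spare_block: Bystander, to be left alone: a pale beech stamp block, 60 x 46 x 34 mm, lying on the table to the right of the jig. Origin: centre of its underside.
- stamp: Bystander, to be left alone: a finished hand stamp, 60 x 46 mm block with a dark turned knob, 83 mm high in all, standing on the table beyond the jig. Origin: centre of its underside.
- tape: Bystander, to be left alone: a roll of brown tape lying flat, 64 mm across, 19 mm high, on the table beyond the jig. Origin: centre of its underside.
- hex_key: Bystander, to be left alone: a small dark L-shaped hex key, 60 x 18 mm legs, 5 mm thick, lying flat on the jig plate near its robot-side, clamp-side corner. Origin: underside, middle of the long leg.
- mug: Bystander, to be left alone: a white mug, 80 mm across, 95 mm high, left part of the table. Origin: centre of its underside.
- bead_jar: Bystander, to be left alone: a glass jar with a yellow cap, 64 mm across, 85 mm high, far left part of the table. Origin: centre of its underside.
- brush: Bystander, to be left alone: a small brush lying on the table, right. Origin: centre of its underside.
Not all that is in view belongs to the job. Leave any blue or green look-alike of the block alone.

How it is judged:
By the outcome, as a careful person would: the job done as asked, in the order asked, and still so for the second after the job is handed in, while the arm keeps its last pose, push and grip.
It also fails if it takes over 59 s, if anything falls off the work surface, if the arm or the gripper's body presses on something with over 40 N, if the wrist force passes 120 N, or if a joint passes its speed limit or range.

## Working session

There is one attempt and no reset: what is moved stays moved. The work goes in short steps, Python scripts to look and compute and a tool call to move; the robot and the scene stay as the last step left them, time stands still between calls to the robot, and variables do not carry over. Pictures are saved under pics/ and viewed, about 8 in all and at most 12, crops included, and the job is handed in when it is done.

Besides the shell and the picture viewer there is one more tool, called after ">>>" as a command line: name --argument value ..., lists and objects as JSON in quotes. move_arm: Moves the arm, as the interface text tells. Its arguments: {"type":"object","properties":{"deltas":{"type":"array","items":{"type":"object","properties":{"x":{"type":"number"},"y":{"type":"number"},"z":{"type":"number"},"wx":{"type":"number"},"wy":{"type":"number"},"wz":{"type":"number"},"hand":{"type":"number"}}}},"grip_force":{"type":"number"}},"required":["deltas"]}

```bash
ls; mkdir -p pics; python3 - <<'E'
from cell import monitor, viewer, robot
import cv2,json
s=monitor.observe(); print({k:(v if not hasattr(v,'round') else v) for k,v in s.items()}, robot.hold_point_z)
for n in("top","scene"):
    im=viewer.read_camera(n); cv2.imwrite(f"pics/{n}0.png",im[:,:,::-1]); p=viewer.camera_params(n); print(n,p)
E
```

```text
pics
{'time': 0.0, 'qpos': array([ 1.10298511e+00,  3.42696711e-01,  1.52501822e+00, -4.10752632e-05,
        1.27539435e+00, -1.45992664e-01]), 'qvel': array([ 0.00033924, -0.00010494,  0.00157532,  0.00085476, -0.00086358,
       -0.0002669 ]), 'joint_efforts': array([ 3.02220242e-04, -4.31239736e+01, -2.44219333e+01,  7.17246160e-02,
        5.61169500e-02, -1.78033547e-04]), 'tool_pos': array([0.1658544 , 0.49768301, 0.22605805]), 'tool_rot': array([-3.14008645e+00, -1.81769842e-04,  2.81978595e+00]), 'contact_force': array([ 1.26321743, -0.5775954 , -0.75785274]), 'torque': array([-0.07660519, -0.04333505,  0.0360549 ]), 'opening': 0.09170899103442888} 0.0188
top {'camera_matrix': array([[423.34796251,   0.        , 312.27453357],
       [  0.        , 423.34796251, 196.46950448],
       [  0.        ,   0.        ,   1.        ]]), 'R': array([[ 0.02503125, -0.99965579,  0.00785685],
       [-0.99487944, -0.02567994, -0.09775192],
       [ 0.09792004, -0.00536977, -0.9951798 ]]), 't': array([-0.03813494,  0.58272103,  1.2490473 ])}
scene {'camera_matrix': array([[414.36147671,   0.        , 320.69014459],
       [  0.        , 414.36147671, 195.10524951],
       [  0.        ,   0.        ,   1.        ]]), 'R': array([[-0.03382136,  0.99928055,  0.01716124],
       [ 0.77454266,  0.03705895, -0.63143512],
       [-0.63161681, -0.00806388, -0.77523879]]), 't': array([ 0.03516946, -0.36929954,  1.53426644])}
```

View pics/top0.png

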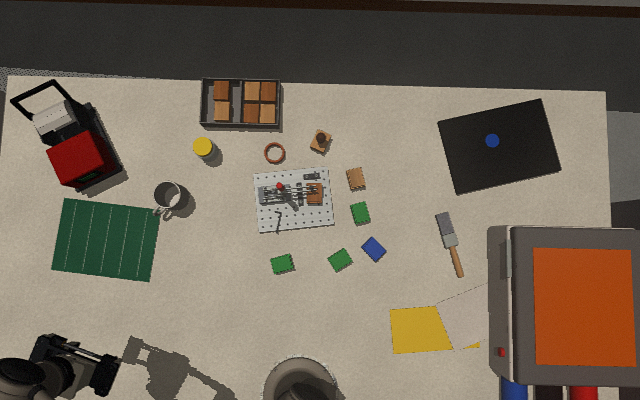

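View pics/scene0.png

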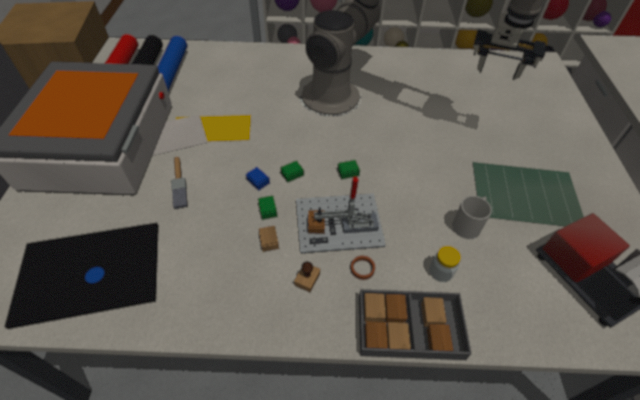

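The top view shows the jig at about px (253–335, 166–233), with the block at its right near (315,193) and the red handle end near (280,186). I'll enlarge it.

```bash
python3 - <<'E'
import cv2
a=cv2.imread("pics/top0.png")[162:237,245:345]; cv2.imwrite("pics/topc.png",cv2.resize(a,None,fx=8,fy=8,interpolation=cv2.INTER_CUBIC))
E
```

```text
(no output)
```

View pics/topc.png

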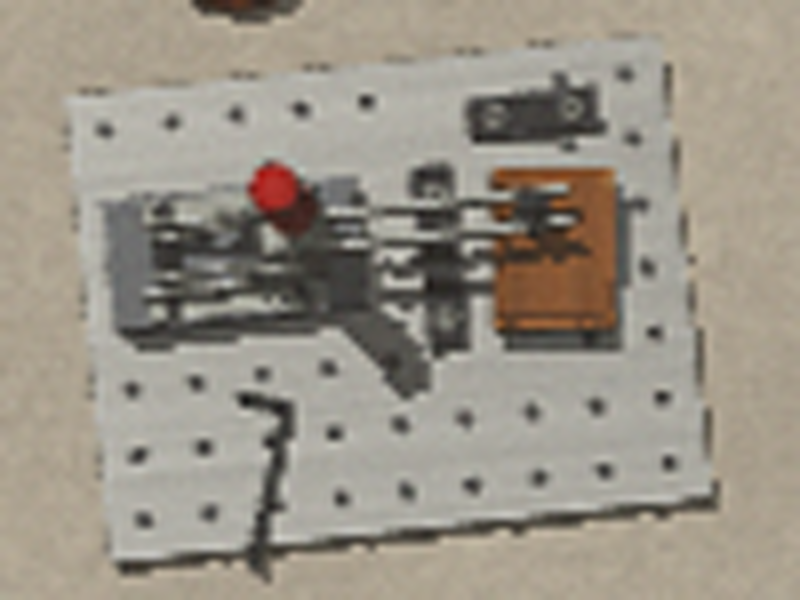

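Crop shows plate corners at about (70,100), (660,40), (712,497), (115,565); block's outline (492,170)–(615,168)–(615,328)–(495,328); red tip (273,188). Converting and fitting.

```bash
cat > h.py <<'E'
import numpy as np
from scipy.optimize import least_squares
def proj(p,X):
    c=np.atleast_2d(X)@np.array(p["R"]).T+p["t"]; q=c@np.array(p["camera_matrix"]).T; return q[:,:2]/q[:,2:]
def back(p,uv,z):
    R,t,K=map(np.array,(p["R"],p["t"],p["camera_matrix"])); C=-R.T@t
    out=[]
    for u in np.atleast_2d(uv):
        d=R.T@np.linalg.solve(K,[*u,1]); out.append(C+d*(z-C[2])/d[2])
    return np.array(out)
def fit(p,uv,loc,x0):
    "planar pose (x,y,yaw) of local points loc (n,3) seen at uv"
    def T(v): c,s=np.cos(v[2]),np.sin(v[2]); return loc@np.array([[c,s,0],[-s,c,0],[0,0,1]])+[v[0],v[1],0]
    r=least_squares(lambda v:(proj(p,T(v))-uv).ravel(),x0); return r.x,r.fun.reshape(-1,2)
def to_w(j,P):
    c,s=np.cos(j[2]),np.sin(j[2]); P=np.atleast_2d(P).astype(float); return P@np.array([[c,s,0],[-s,c,0],[0,0,1]])+[j[0],j[1],0]
def to_j(j,P):
    c,s=np.cos(j[2]),np.sin(j[2]); return (np.atleast_2d(P)-[j[0],j[1],0])@np.array([[c,-s,0],[s,c,0],[0,0,1]])
E
python3 - <<'E'
from h import *
from cell import viewer
p=viewer.camera_params("top"); cr=lambda a:(np.array(a)+.5)/8-.5+[245,162]
uv=cr([(70,100),(660,40),(712,497),(115,565)])
loc=np.array([(.09,.115,.015),(.09,-.115,.015),(-.09,-.115,.015),(-.09,.115,.015)])
print(back(p,uv,.015)); j,r=fit(p,uv,loc,[.5,0,0]); print("jig",j,"\n",r)
b=cr([(492,170),(615,168),(615,328),(495,328)]); lb=np.array([(.03,.023,.046),(.03,-.023,.046),(-.03,-.023,.046),(-.03,.023,.046)])
lb[:,2]+=.015
bb,rb=fit(p,b,lb,[.5,-.05,0]); print("block",bb,"\n",rb, "in jig",to_j(j,[bb[0],bb[1],0]),bb[2]-j[2], back(p,b,.061))
tip=to_w(j,[.02,.024,.212]); print("tip",tip,proj(p,tip),cr((273,188)))
E
```

```text
[[ 0.64913681  0.15890304  0.015     ]
 [ 0.67833675 -0.06650208  0.015     ]
 [ 0.50359893 -0.09000378  0.015     ]
 [ 0.47224101  0.1350698   0.015     ]]
jig [0.57587596 0.03436243 0.1337526 ] 
 [[-0.46077458 -0.20586188]
 [ 0.37439429 -0.65638673]
 [ 0.51961967  0.53621244]
 [-0.42931109  0.28714664]]
block [ 0.59188768 -0.02747294  0.03407595] 
 [[-0.10715078 -0.25803677]
 [ 0.10323345 -0.13183703]
 [ 0.33154472  0.12687098]
 [-0.32723328  0.25777775]] in jig [[ 0.00762271 -0.06341832  0.        ]] -0.09967665198997402 [[ 0.62032769 -0.00380056  0.061     ]
 [ 0.62225374 -0.04914183  0.061     ]
 [ 0.56303756 -0.05049921  0.061     ]
 [ 0.56190555 -0.00644899  0.061     ]]
tip [[0.59249683 0.06081516 0.212     ]] [[280.42662226 185.25488495]] [278.6875 185.0625]
```

```bash
cat >> h.py <<'E'
from scipy.spatial.transform import Rotation as Ro
J=np.array([0.5759,0.0344,0.1338])
def delta(targets,j=J,yawoff=0.0):
    "targets: jig x,y and world z of TCP (m); tool down, jaw along jig x -> tool-frame shift (m) + turn (deg)"
    from cell import monitor
    s=monitor.observe(); R0=Ro.from_euler("xyz",s["tool_rot"]); Rt=Ro.from_euler("xyz",[np.pi,0,np.pi/2+j[2]+yawoff])
    print("t",round(s["time"],2),"tcp jig",to_j(j,s["tool_pos"])[0].round(4),"yaw-jig",round(s["tool_rot"][2]-np.pi/2-j[2],4),"F",s["contact_force"].round(1),"M",s["torque"].round(2),"open",round(s["opening"],4))
    print("turn",(R0.inv()*Rt).as_rotvec(degrees=True).round(2))
    for t in targets: print(t,R0.inv().apply(to_w(j,t)[0]-s["tool_pos"]).round(4))
E
python3 - <<'E'
from h import *
from cell import viewer
p=viewer.camera_params("top"); print("mug",to_j(J,back(p,(168,195),.09)),"jar",to_j(J,back(p,(203,147),.085)))
delta([(.02,-.015,.29),(.02,-.015,.183)])
E
```

```text
mug [[0.042677   0.35355257 0.09      ]] jar [[0.17258091 0.24348668 0.085     ]]
t 0.1 tcp jig [-0.3446  0.5139  0.2261] yaw-jig 1.1152 F [-0.2 -1.   0.3] M [ 0.01 -0.03  0.03] open 0.0921
turn [-8.00e-02  4.00e-02  6.39e+01]
(0.02, -0.015, 0.29) [-0.5601 -0.3146 -0.0636]
(0.02, -0.015, 0.183) [-0.5601 -0.3145  0.0434]
```

>>> move_arm --deltas '[{"z":-0.06,"hand":0},{"x":-0.056,"y":-0.031,"z":-0.064,"wz":7,"hand":0},{"x":-0.11,"y":-0.062,"z":-0.064,"wz":14,"hand":0},{"x":-0.16,"y":-0.09,"z":-0.064,"wz":20,"hand":0},{"x":-0.21,"y":-0.12,"z":-0.064,"wz":26,"hand":0},{"x":-0.26,"y":-0.15,"z":-0.064,"wz":32,"hand":0},{"x":-0.31,"y":-0.175,"z":-0.064,"wz":38,"hand":0},{"x":-0.36,"y":-0.2,"z":-0.064,"wz":44,"hand":0}]' --grip_force 20

```text
schema error: expected keys x, y, z, wx, wy, wz, hand
```

```bash
python3 -c "
from h import *
delta([(.02,-.015,.29),(.02,-.015,.183)])"
```

```text
t 0.1 tcp jig [-0.3446  0.5139  0.2261] yaw-jig 1.1152 F [-0.2 -1.   0.3] M [ 0.01 -0.03  0.03] open 0.0921
turn [-8.00e-02  4.00e-02  6.39e+01]
(0.02, -0.015, 0.29) [-0.5601 -0.3146 -0.0636]
(0.02, -0.015, 0.183) [-0.5601 -0.3145  0.0434]
```

All keys are required in each row.

>>> move_arm --deltas '[{"x":0,"y":0,"z":-0.06,"wx":0,"wy":0,"wz":0,"hand":0},{"x":-0.056,"y":-0.031,"z":-0.064,"wx":0,"wy":0,"wz":7,"hand":0},{"x":-0.11,"y":-0.062,"z":-0.064,"wx":0,"wy":0,"wz":14,"hand":0},{"x":-0.16,"y":-0.09,"z":-0.064,"wx":0,"wy":0,"wz":20,"hand":0},{"x":-0.21,"y":-0.12,"z":-0.064,"wx":0,"wy":0,"wz":26,"hand":0},{"x":-0.26,"y":-0.15,"z":-0.064,"wx":0,"wy":0,"wz":32,"hand":0},{"x":-0.31,"y":-0.175,"z":-0.064,"wx":0,"wy":0,"wz":38,"hand":0},{"x":-0.36,"y":-0.2,"z":-0.064,"wx":0,"wy":0,"wz":44,"hand":0}]' --grip_force 20

```text
time: 1.1
tool_pos: [0.4452, 0.1929, 0.2906]
tool_rot: [-3.141, -0.0, 2.048]
contact_force: [1.5, 0.5, -0.9]
opening: 0.0164
```

```bash
python3 -c "
from h import *
delta([(.02,-.015,.29),(.02,-.015,.183)])"
```

```text
t 1.1 tcp jig [-0.1084  0.1745  0.2906] yaw-jig 0.3436 F [ 1.5  0.5 -0.9] M [-0.04  0.01  0.  ] open 0.0164
turn [-1.000e-02 -1.000e-02  1.969e+01]
(0.02, -0.015, 0.29) [-0.2217  0.057   0.0005]
(0.02, -0.015, 0.183) [-0.2217  0.0571  0.1075]
```

>>> move_arm --deltas '[{"x":-0.05,"y":0.013,"z":0,"wx":0,"wy":0,"wz":5,"hand":0},{"x":-0.1,"y":0.026,"z":0,"wx":0,"wy":0,"wz":10,"hand":0},{"x":-0.15,"y":0.04,"z":0,"wx":0,"wy":0,"wz":15,"hand":0},{"x":-0.2,"y":0.052,"z":0,"wx":0,"wy":0,"wz":19.7,"hand":0},{"x":-0.222,"y":0.057,"z":0,"wx":0,"wy":0,"wz":19.7,"hand":0},{"x":-0.222,"y":0.057,"z":0,"wx":0,"wy":0,"wz":19.7,"hand":0},{"x":-0.222,"y":0.057,"z":0,"wx":0,"wy":0,"wz":19.7,"hand":0}]'

```text
time: 1.98
tool_pos: [0.597, 0.0247, 0.2904]
tool_rot: [-3.141, -0.001, 1.708]
contact_force: [0.4, 0.4, -0.2]
opening: 0.0007
```

```bash
python3 -c "
from h import *
from cell import viewer
import cv2,pickle
pickle.dump(viewer.camera_params('wrist'),open('w0.pkl','wb'))
cv2.imwrite('pics/w0.png',cv2.resize(viewer.read_camera('wrist')[:,:,::-1],(800,500),interpolation=cv2.INTER_CUBIC))
delta([(.02,-.015,.29),(.02,-.015,.183)])"
```

```text
t 2.02 tcp jig [ 0.0196 -0.0121  0.2907] yaw-jig 0.0044 F [0.4 0.8 0.7] M [-0.05  0.05 -0.01] open 0.0002
turn [-0.02 -0.03  0.25]
(0.02, -0.015, 0.29) [-0.0029  0.0004  0.0007]
(0.02, -0.015, 0.183) [-0.0029  0.0004  0.1077]
```

View pics/w0.png

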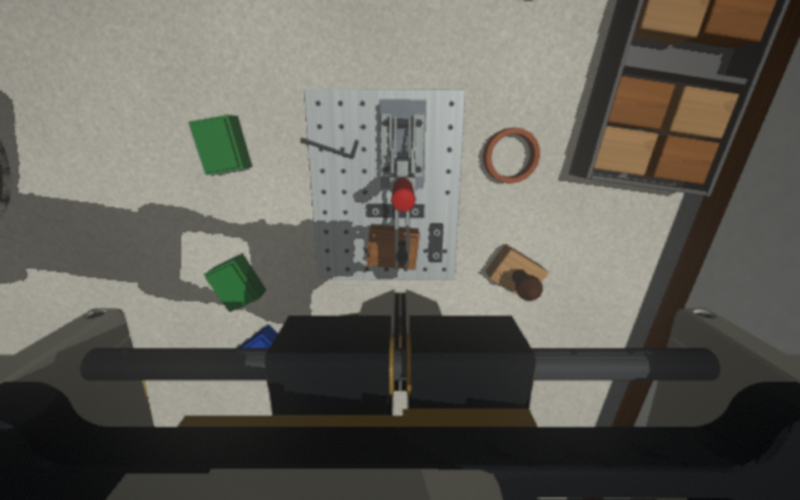

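The wrist view shows the jig (corners (305,90), (464,90), (455,279) px), the red handle at (403,195) centred in front of the fingers, and the block under the pad at (393,247). Next I lower the closed fingers on the block side of the handle and begin the push.

>>> move_arm --deltas '[{"x":-0.003,"y":0,"z":0.06,"wx":0,"wy":0,"wz":0.2,"hand":0},{"x":-0.003,"y":0,"z":0.108,"wx":0,"wy":0,"wz":0.2,"hand":0},{"x":0.003,"y":0,"z":0.109,"wx":0,"wy":0,"wz":0.2,"hand":0},{"x":0.018,"y":0,"z":0.109,"wx":0,"wy":0,"wz":0.2,"hand":0},{"x":0.028,"y":0,"z":0.108,"wx":0,"wy":0,"wz":0.2,"hand":0},{"x":0.037,"y":0,"z":0.108,"wx":0,"wy":0,"wz":0.2,"hand":0},{"x":0.047,"y":0,"z":0.109,"wx":0,"wy":0,"wz":0.2,"hand":0},{"x":0.057,"y":0,"z":0.11,"wx":0,"wy":0,"wz":0.2,"hand":0}]'

```text
time: 3.02
tool_pos: [0.5898, 0.0811, 0.181]
tool_rot: [3.141, 0.0, 1.704]
contact_force: [0.6, -0.2, -0.4]
opening: 0.0005
```

```bash
python3 -c "
from h import *
import pickle
p=pickle.load(open('w0.pkl','rb'))
uv=np.array([(305,90),(464,90),(455,279)])/1.25
j,r=fit(p,uv,np.array([(-.09,.115,.015),(.09,.115,.015),(.09,-.115,.015)]),J);print(j,r.round(2))
delta([(.02,.063,.176),(.02,.1125,.1465),(.02,.136,.1158)])"
```

```text
[0.57855821 0.03386458 0.13844536] [[-1.02 -0.14]
 [ 0.84 -0.19]
 [ 0.21  0.64]]
t 3.02 tcp jig [0.02   0.0444 0.181 ] yaw-jig -0.0001 F [ 0.6 -0.2 -0.4] M [-0.16 -0.06 -0.02] open 0.0005
turn [ 0.04  0.   -0.01]
(0.02, 0.063, 0.176) [ 0.0186 -0.0001  0.005 ]
(0.02, 0.1125, 0.1465) [ 0.0681 -0.0001  0.0345]
(0.02, 0.136, 0.1158) [ 0.0916 -0.0001  0.0652]
```

>>> move_arm --deltas '[{"x":0.019,"y":0,"z":0.005,"wx":0,"wy":0,"wz":0,"hand":0},{"x":0.037,"y":0,"z":0.012,"wx":0,"wy":0,"wz":0,"hand":0},{"x":0.053,"y":0,"z":0.022,"wx":0,"wy":0,"wz":0,"hand":0},{"x":0.068,"y":0,"z":0.034,"wx":0,"wy":0,"wz":0,"hand":0},{"x":0.081,"y":0,"z":0.049,"wx":0,"wy":0,"wz":0,"hand":0},{"x":0.091,"y":0,"z":0.065,"wx":0,"wy":0,"wz":0,"hand":0},{"x":0.096,"y":0,"z":0.074,"wx":0,"wy":0,"wz":0,"hand":0},{"x":0.1,"y":0,"z":0.083,"wx":0,"wy":0,"wz":0,"hand":0}]'

```text
time: 4.03
tool_pos: [0.5764, 0.1797, 0.097]
tool_rot: [-3.141, 0.0, 1.704]
contact_force: [0.5, -0.4, -0.2]
opening: 0.0003
```

>>> move_arm --deltas '[{"x":0.002,"y":0,"z":0.007,"wx":0,"wy":0,"wz":0,"hand":0},{"x":0.004,"y":0,"z":0.013,"wx":0,"wy":0,"wz":0,"hand":0},{"x":0.005,"y":0,"z":0.015,"wx":0,"wy":0,"wz":0,"hand":0}]'

```text
time: 4.4
tool_pos: [0.5757, 0.1845, 0.0824]
tool_rot: [-3.141, -0.0, 1.704]
contact_force: [-0.1, -0.0, 0.2]
opening: 0.0002
```

```bash
python3 -c "
from h import *
from cell import viewer
import cv2
a=viewer.read_camera('top')[:,:,::-1]; cv2.imwrite('pics/t1.png',a); a=a[150:240,225:345]
b=viewer.read_camera('scene')[:,:,::-1][150:270,270:430]
cv2.imwrite('pics/m1.png',np.vstack([cv2.resize(a,(400,300),interpolation=cv2.INTER_CUBIC),cv2.resize(b,(400,300),interpolation=cv2.INTER_CUBIC)]))
delta([(.02,.15,.075)])"
```

```text
t 4.5 tcp jig [0.0199 0.1488 0.0827] yaw-jig -0.0002 F [ 0.1 -0.9  0.2] M [-0.11  0.08  0.04] open 0.0004
turn [ 0.   -0.   -0.01]
(0.02, 0.15, 0.075) [0.0012 0.0001 0.0077]
```

View pics/m1.png

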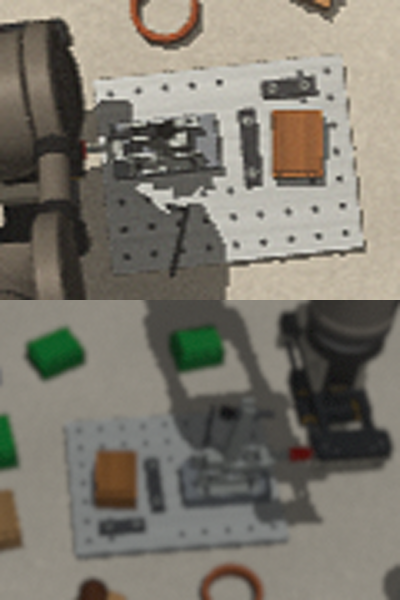

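The clamp is open: the handle lies back with red at (300,453) in the lower panel, and the arm stands up near (245,420). I'll press a little further to reach the end stop.

>>> move_arm --deltas '[{"x":0.001,"y":0,"z":0.005,"wx":0,"wy":0,"wz":0,"hand":0},{"x":0.001,"y":0,"z":0.008,"wx":0,"wy":0,"wz":0,"hand":0},{"x":0.001,"y":0,"z":0.008,"wx":0,"wy":0,"wz":0,"hand":0}]'

```text
time: 4.88
tool_pos: [0.5757, 0.1857, 0.0749]
tool_rot: [3.141, -0.0, 1.705]
contact_force: [-0.4, 1.4, 2.5]
opening: 0.0005
```

>>> move_arm --deltas '[{"x":0,"y":0,"z":0.002,"wx":0,"wy":0,"wz":0,"hand":0},{"x":0,"y":0,"z":0.003,"wx":0,"wy":0,"wz":0,"hand":0},{"x":0,"y":0,"z":0.003,"wx":0,"wy":0,"wz":0,"hand":0}]'

```text
time: 5.25
tool_pos: [0.5757, 0.1862, 0.0728]
tool_rot: [3.141, -0.001, 1.705]
contact_force: [-3.7, 3.1, 8.7]
opening: 0.0007
```

```bash
python3 -c "
from h import *
delta([(.02,.155,.27),(.005,-.064,.27)])"
```

```text
t 5.25 tcp jig [0.0201 0.1504 0.0728] yaw-jig 0.0 F [-3.7  3.1  8.7] M [ 0.34  0.55 -0.  ] open 0.0007
turn [ 0.06 -0.05  0.  ]
(0.02, 0.155, 0.27) [ 4.700e-03  1.000e-04 -1.972e-01]
(0.005, -0.064, 0.27) [-0.2143 -0.0149 -0.1974]
```

>>> move_arm --deltas '[{"x":0,"y":0,"z":-0.06,"wx":0,"wy":0,"wz":0,"hand":0},{"x":0,"y":0,"z":-0.12,"wx":0,"wy":0,"wz":0,"hand":0},{"x":0,"y":0,"z":-0.18,"wx":0,"wy":0,"wz":0,"hand":0},{"x":-0.06,"y":-0.005,"z":-0.18,"wx":0,"wy":0,"wz":0,"hand":0.5},{"x":-0.12,"y":-0.01,"z":-0.18,"wx":0,"wy":0,"wz":0,"hand":1},{"x":-0.18,"y":-0.01,"z":-0.18,"wx":0,"wy":0,"wz":0,"hand":1},{"x":-0.18,"y":-0.01,"z":-0.16,"wx":0,"wy":0,"wz":0,"hand":1},{"x":-0.18,"y":-0.01,"z":-0.16,"wx":0,"wy":0,"wz":0,"hand":1}]'

```text
time: 6.25
tool_pos: [0.5887, 0.0051, 0.23]
tool_rot: [-3.138, -0.001, 1.703]
contact_force: [-0.1, 0.7, 0.2]
opening: 0.0459
```

```bash
python3 -c "
from h import *
from cell import viewer
import cv2,pickle
p=viewer.camera_params('wrist');pickle.dump(p,open('w1.pkl','wb'));print('cam jig',to_j(J,-p['R'].T@p['t']))
cv2.imwrite('pics/w1.png',cv2.resize(viewer.read_camera('wrist')[:,:,::-1],(800,500),interpolation=cv2.INTER_CUBIC))
delta([(.005,-.064,.23)])"
```

```text
cam jig [[0.00940199 0.05384578 0.38935741]]
t 6.3 tcp jig [ 0.0095 -0.0302  0.2312] yaw-jig -0.0003 F [0.  0.2 1. ] M [-0.1   0.01  0.02] open 0.0496
turn [-0.1  -0.03 -0.02]
(0.005, -0.064, 0.23) [-0.0338 -0.0044  0.0012]
```

View pics/w1.png

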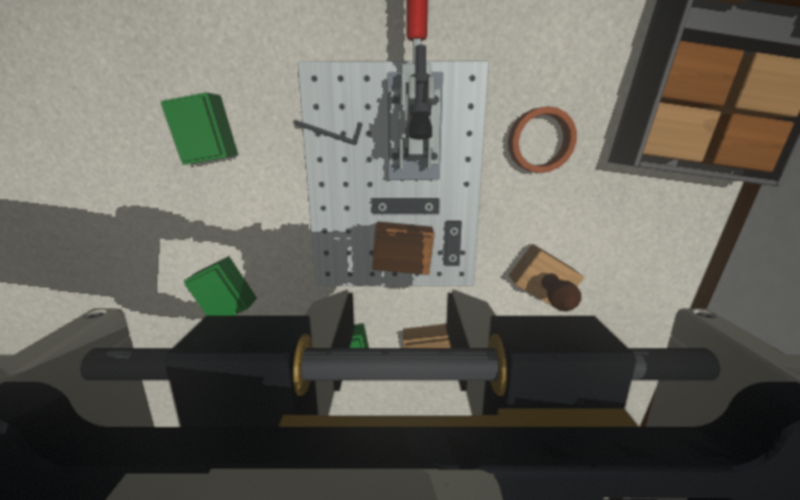

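The clamp arm stands fully up and leans back. The block's top is at about (376,222)–(434,274), and the stops are at (405,206) and (452,242). I'll enlarge for a precise fit.

```bash
python3 -c "
import cv2
a=cv2.imread('pics/w1.png')[185:295,305:485]; cv2.imwrite('pics/w1c.png',cv2.resize(a,(720,440),interpolation=cv2.INTER_CUBIC))"
```

```text
(no output)
```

View pics/w1c.png

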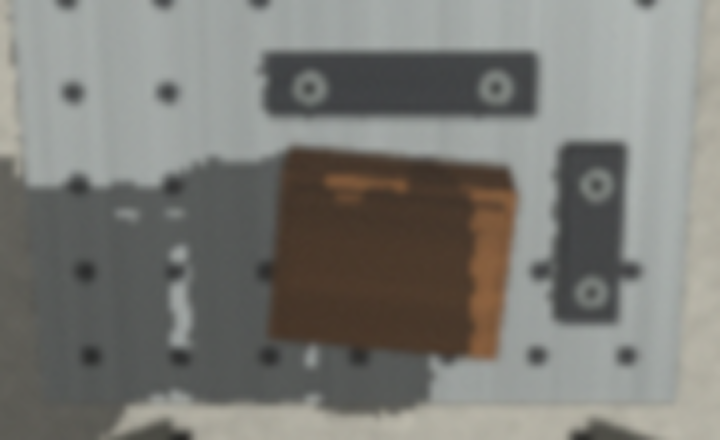

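```bash
python3 -c "
from h import *
import pickle
p=pickle.load(open('w1.pkl','rb'))
cr=lambda a:((np.array(a)+.5)/4-.5+[305,185]+.5)/1.25-.5
S=back(p,cr([(270,115),(537,115)]),.023);F=back(p,cr([(628,143),(619,322)]),.023)
P=back(p,np.array([(300,62),(488,62)])/1.25,.015)
f=lambda v:np.r_[to_j(v,S)[:,1]+.03,to_j(v,F)[:,0]-.071]
r=least_squares(f,J);j=r.x;print('jig stops',j,r.fun*1e3,'plate',to_j(j,P)*1e3, 'F len',np.linalg.norm(F[0]-F[1]),'S len',np.linalg.norm(S[0]-S[1]))
uv=cr([(290,148),(513,168),(518,192),(497,359),(270,337)])
loc=np.array([(-.03,.023,.015),(.03,.023,.015),(.03,.023,.046),(.03,-.023,.046),(-.03,-.023,.046)])
b,rb=fit(p,uv,loc,[.59,-.03,0]);print('block',b,rb.round(2),'in jig',to_j(j,[b[0],b[1],0])*1e3,b[2]-j[2])
J2=np.array(j);print('home TCP world',to_w(j,[.025,-.053,.026]))
delta([(*to_j(j,[b[0],b[1],0])[0][:2],.1),(*to_j(j,[b[0],b[1],0])[0][:2],.026)],j)
# top cross-check
from cell import viewer
t=viewer.camera_params('top');cc=lambda a:(np.array(a)+.5)/8-.5+[245,162]
lb=np.array([(.03,.023,.046),(.03,-.023,.046),(-.03,-.023,.046),(-.03,.023,.046)])
print('top block',fit(t,cc([(492,170),(615,168),(615,328),(495,328)]),lb,[.59,-.03,0])[0])
"
```

```text
jig stops [0.57791763 0.03539283 0.134438  ] [ 0.04312113 -0.04312113 -0.05977636  0.05977636] plate [[-87.39505041 113.63202005  15.        ]
 [ 89.38168036 113.22401586  15.        ]] F len 0.050188302454650446 S len 0.0695730357606212
block [ 0.59557351 -0.02753537  0.03664059] [[-0.27 -1.39]
 [-0.38 -1.2 ]
 [ 0.7   0.32]
 [ 0.42  1.04]
 [-0.52  1.25]] in jig [[  9.06208659 -64.72686737   0.        ]] -0.09779740298322519
home TCP world [[ 0.60979582 -0.01377811  0.026     ]]
t 6.3 tcp jig [ 0.0073 -0.0309  0.2312] yaw-jig -0.001 F [0.  0.2 1. ] M [-0.1   0.01  0.02] open 0.0496
turn [-0.1  -0.03 -0.06]
(np.float64(0.009062086590558394), np.float64(-0.06472686736512234), 0.1) [-0.0339  0.002   0.1312]
(np.float64(0.009062086590558394), np.float64(-0.06472686736512234), 0.026) [-0.0339  0.0021  0.2052]
top block [ 0.59349962 -0.02760623  0.03408025]
```

>>> move_arm --deltas '[{"x":-0.02,"y":0.002,"z":0.03,"wx":-0.1,"wy":0,"wz":5.5,"hand":1},{"x":-0.034,"y":0.002,"z":0.07,"wx":-0.1,"wy":0,"wz":5.5,"hand":1},{"x":-0.034,"y":0.002,"z":0.1,"wx":-0.1,"wy":0,"wz":5.5,"hand":1},{"x":-0.034,"y":0.002,"z":0.13,"wx":-0.1,"wy":0,"wz":5.5,"hand":1},{"x":-0.034,"y":0.002,"z":0.15,"wx":-0.1,"wy":0,"wz":5.5,"hand":1},{"x":-0.034,"y":0.002,"z":0.17,"wx":-0.1,"wy":0,"wz":5.5,"hand":1},{"x":-0.034,"y":0.002,"z":0.175,"wx":-0.1,"wy":0,"wz":5.5,"hand":1},{"x":-0.034,"y":0.002,"z":0.175,"wx":-0.1,"wy":0,"wz":5.5,"hand":1}]'

```text
time: 7.3
tool_pos: [0.5967, -0.027, 0.0573]
tool_rot: [3.139, -0.0, 1.61]
contact_force: [-0.4, 0.4, -0.1]
opening: 0.0921
```

```bash
sed -i 's/^J=.*/J=np.array([0.5779,0.0354,0.1344])/' h.py; python3 -c "
from h import *
from cell import viewer
import cv2
cv2.imwrite('pics/w2.png',cv2.resize(viewer.read_camera('wrist')[:,:,::-1],(640,400)))
delta([(.009,-.0647,.0265)],yawoff=-.098)"
```

```text
t 7.35 tcp jig [ 0.0104 -0.0646  0.0577] yaw-jig -0.0959 F [ 0.2 -0.6  0.3] M [-0.08  0.08  0.  ] open 0.0913
turn [0.18 0.01 0.12]
(0.009, -0.0647, 0.0265) [-0.0002 -0.0015  0.0312]
```

View pics/w2.png

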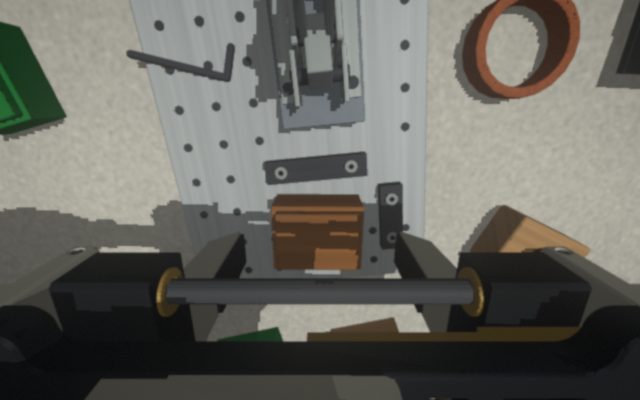

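The block lies centred between the open fingers, spanning (273–362, 195–270) px, and looks square to them. Next I descend and grip.

>>> move_arm --deltas '[{"x":0,"y":-0.001,"z":0.015,"wx":0,"wy":0,"wz":0,"hand":1},{"x":0,"y":-0.001,"z":0.025,"wx":0.2,"wy":0,"wz":0,"hand":1},{"x":0,"y":-0.001,"z":0.031,"wx":0.2,"wy":0,"wz":0,"hand":1},{"x":0,"y":-0.001,"z":0.031,"wx":0.2,"wy":0,"wz":0,"hand":1},{"x":0,"y":-0.001,"z":0.031,"wx":0.2,"wy":0,"wz":0,"hand":0.7},{"x":0,"y":-0.001,"z":0.031,"wx":0.2,"wy":0,"wz":0,"hand":0.6},{"x":0,"y":-0.001,"z":0.031,"wx":0.2,"wy":0,"wz":0,"hand":0.4},{"x":0,"y":-0.001,"z":0.031,"wx":0.2,"wy":0,"wz":0,"hand":0.4}]' --grip_force 20

```text
time: 8.35
tool_pos: [0.5954, -0.0276, 0.0259]
tool_rot: [-3.14, -0.0, 1.609]
contact_force: [-0.0, -0.9, 1.3]
opening: 0.0595
```

```bash
python3 -c "
from h import *
delta([(.009,-.0647,.0265),(.021,-.057,.0265)])"
```

```text
t 8.35 tcp jig [ 0.0089 -0.0648  0.0259] yaw-jig -0.0966 F [-0.  -0.9  1.3] M [-0.1   0.09  0.01] open 0.0595
turn [-0.08 -0.01 -5.54]
(0.009, -0.0647, 0.0265) [ 0.0001  0.0001 -0.0006]
(0.021, -0.057, 0.0265) [ 0.0089  0.0113 -0.0006]
```

>>> move_arm --deltas '[{"x":0.001,"y":0.002,"z":0,"wx":0,"wy":0,"wz":-2,"hand":0.4},{"x":0.003,"y":0.004,"z":0,"wx":0,"wy":0,"wz":-4,"hand":0.4},{"x":0.005,"y":0.007,"z":0,"wx":0,"wy":0,"wz":-5.5,"hand":0.4},{"x":0.007,"y":0.009,"z":0,"wx":0,"wy":0,"wz":-5.5,"hand":0.4},{"x":0.009,"y":0.011,"z":0,"wx":0,"wy":0,"wz":-5.5,"hand":0.4},{"x":0.009,"y":0.011,"z":0,"wx":0,"wy":0,"wz":-5.5,"hand":0.4}]'

```text
time: 9.1
tool_pos: [0.6064, -0.0179, 0.0259]
tool_rot: [-3.141, -0.0, 1.705]
contact_force: [0.3, 0.1, 4.2]
opening: 0.0595
```

```bash
cat >> h.py <<'E'
def st():
    "forces on the tool in jig axes"
    from cell import monitor
    s=monitor.observe(); F=Ro.from_euler("z",-J[2]).apply(s["contact_force"])
    print("t",round(s["time"],2),"jig mm",(to_j(J,s["tool_pos"])[0]*1e3).round(1),"yaw",round(s["tool_rot"][2]-np.pi/2-J[2],4),"tilt",(Ro.from_euler("xyz",s["tool_rot"]).as_matrix()[:2,2]).round(4),"Fjig",F.round(1),"M",s["torque"].round(2),"open",round(s["opening"],4))
E
python3 -c "
from h import *
delta([(.021,-.057,.0265),(.025,-.053,.0265)]);st()"
```

```text
t 9.1 tcp jig [ 0.0211 -0.0566  0.0259] yaw-jig -0.0006 F [0.3 0.1 4.2] M [-0.12  0.22  0.01] open 0.0595
turn [-0.04 -0.02 -0.04]
(0.021, -0.057, 0.0265) [-0.0004 -0.0001 -0.0006]
(0.025, -0.053, 0.0265) [ 0.0036  0.0039 -0.0006]
t 9.1 jig mm [ 21.1 -56.6  25.9] yaw -0.0006 tilt [-0.0008  0.0002] Fjig [0.3 0.1 4.2] M [-0.12  0.22  0.01] open 0.0595
```

>>> move_arm --deltas '[{"x":0,"y":0.002,"z":0,"wx":0,"wy":0,"wz":0,"hand":0.4},{"x":0,"y":0.003,"z":0,"wx":0,"wy":0,"wz":0,"hand":0.4},{"x":0,"y":0.003,"z":0,"wx":0,"wy":0,"wz":0,"hand":0.4}]'

```text
time: 9.48
tool_pos: [0.6086, -0.0176, 0.0259]
tool_rot: [-3.139, -0.001, 1.704]
contact_force: [-2.7, 0.1, 6.1]
opening: 0.0599
```

```bash
python3 -c "
from h import *
st()"
```

```text
t 9.47 jig mm [ 23.4 -56.6  25.9] yaw -0.0007 tilt [-0.0022  0.0004] Fjig [-2.6  0.5  6.1] M [-0.16  0.41  0.01] open 0.0599
```

>>> move_arm --deltas '[{"x":0,"y":0.001,"z":0,"wx":0,"wy":0,"wz":0,"hand":0.4},{"x":0,"y":0.001,"z":0,"wx":0,"wy":0,"wz":0,"hand":0.4}]'

```text
time: 9.72
tool_pos: [0.6096, -0.0175, 0.0259]
tool_rot: [-3.139, -0.001, 1.704]
contact_force: [-2.9, -1.2, 6.3]
opening: 0.0601
```

```bash
python3 -c "
from h import *
st()"
```

```text
t 9.72 jig mm [ 24.3 -56.6  25.9] yaw -0.0007 tilt [-0.0023  0.0004] Fjig [-3.  -0.8  6.3] M [-0.17  0.46 -0.02] open 0.0601
```

>>> move_arm --deltas '[{"x":0,"y":0.001,"z":0,"wx":0,"wy":0,"wz":0,"hand":0.4},{"x":0,"y":0.001,"z":0,"wx":0,"wy":0,"wz":0,"hand":0.4}]'

```text
time: 9.98
tool_pos: [0.6098, -0.0174, 0.0259]
tool_rot: [-3.138, -0.001, 1.705]
contact_force: [-5.5, -1.2, 8.7]
opening: 0.0599
```

```bash
python3 -c "
from h import *
st()"
```

```text
t 9.97 jig mm [ 24.5 -56.6  25.9] yaw -0.0006 tilt [-0.0041  0.0003] Fjig [-5.6 -0.5  8.7] M [-0.32  0.94  0.01] open 0.0599
```

>>> move_arm --deltas '[{"x":0,"y":0.001,"z":0,"wx":0,"wy":0,"wz":0,"hand":0.4},{"x":0,"y":0.001,"z":0,"wx":0,"wy":0,"wz":0,"hand":0.4}]'

```text
time: 10.22
tool_pos: [0.6098, -0.0174, 0.026]
tool_rot: [-3.135, -0.001, 1.705]
contact_force: [-9.2, -2.2, 12.2]
opening: 0.0598
```

```bash
python3 -c "
from h import *
st()"
```

```text
t 10.22 jig mm [ 24.5 -56.6  26. ] yaw -0.0005 tilt [-0.0063  0.0002] Fjig [-9.5 -1.  12.2] M [-0.39  1.49  0.06] open 0.0598
```

>>> move_arm --deltas '[{"x":0.001,"y":0,"z":0,"wx":-0.3,"wy":0,"wz":0,"hand":0.4},{"x":0.002,"y":0,"z":0,"wx":-0.3,"wy":0,"wz":0,"hand":0.4},{"x":0.003,"y":0,"z":0,"wx":-0.3,"wy":0,"wz":0,"hand":0.4},{"x":0.003,"y":0,"z":0,"wx":-0.3,"wy":0,"wz":0,"hand":0.4}]' --grip_force 40

```text
time: 10.72
tool_pos: [0.6097, -0.0165, 0.0259]
tool_rot: [-3.141, 0.002, 1.705]
contact_force: [-7.6, -10.1, 8.9]
opening: 0.0595
```

```bash
python3 -c "
from h import *
st()"
```

```text
t 10.72 jig mm [ 24.6 -55.7  25.9] yaw -0.0005 tilt [-0.0005 -0.0018] Fjig [-8.9 -9.   8.9] M [-1.74  1.67 -0.07] open 0.0595
```

>>> move_arm --deltas '[{"x":0.001,"y":0,"z":0,"wx":0,"wy":0,"wz":0,"hand":0.4},{"x":0.001,"y":0,"z":0,"wx":0,"wy":0,"wz":0,"hand":0.4}]'

```text
time: 10.98
tool_pos: [0.6096, -0.0156, 0.0259]
tool_rot: [-3.141, 0.002, 1.705]
contact_force: [-8.4, -9.8, 10.5]
opening: 0.0591
```

```bash
python3 -c "
from h import *
st()"
```

```text
t 10.97 jig mm [ 24.6 -54.8  25.9] yaw -0.0007 tilt [-0.0004 -0.0019] Fjig [-9.6 -8.6 10.5] M [-1.81  1.65 -0.04] open 0.0591
```

>>> move_arm --deltas '[{"x":0,"y":-0.001,"z":-0.0005,"wx":0,"wy":0,"wz":0,"hand":0.4},{"x":0,"y":-0.001,"z":-0.0005,"wx":0,"wy":0,"wz":0,"hand":0.4}]'

```text
time: 11.22
tool_pos: [0.6094, -0.0144, 0.026]
tool_rot: [3.14, 0.0, 1.704]
contact_force: [-5.1, -5.7, 4.5]
opening: 0.0601
```

```bash
python3 -c "
from h import *
st()"
```

```text
t 11.22 jig mm [ 24.5 -53.6  26. ] yaw -0.0008 tilt [ 0.0012 -0.0001] Fjig [-5.8 -5.   4.5] M [-0.98  0.95 -0.04] open 0.0601
```

>>> move_arm --deltas '[{"x":0.001,"y":0,"z":0,"wx":0,"wy":0,"wz":0,"hand":0.4},{"x":0.002,"y":0,"z":0,"wx":0,"wy":0,"wz":0,"hand":0.4},{"x":0.002,"y":0,"z":0,"wx":0,"wy":0,"wz":0,"hand":0.4}]'

```text
time: 11.6
tool_pos: [0.6093, -0.0139, 0.026]
tool_rot: [3.14, 0.003, 1.705]
contact_force: [-4.1, -11.4, 4.2]
opening: 0.0596
```

```bash
python3 -c "
from h import *
st()"
```

```text
t 11.6 jig mm [ 24.5 -53.1  26. ] yaw -0.0001 tilt [ 0.0016 -0.0024] Fjig [ -5.6 -10.7   4.2] M [-2.08  0.89  0.14] open 0.0596
```

>>> move_arm --deltas '[{"x":0.0005,"y":0.001,"z":0,"wx":0,"wy":0.2,"wz":0,"hand":0.4},{"x":0.0015,"y":0.0015,"z":0,"wx":0,"wy":0.25,"wz":0,"hand":0.4},{"x":0.0015,"y":0.0015,"z":0,"wx":0,"wy":0.25,"wz":0,"hand":0.4}]'

```text
time: 11.98
tool_pos: [0.6093, -0.0138, 0.026]
tool_rot: [-3.14, -0.0, 1.705]
contact_force: [-9.1, -17.9, 7.5]
opening: 0.0597
```

```bash
python3 -c "
from h import *
from cell import viewer
import cv2,pickle
st(); pickle.dump(viewer.camera_params('wrist'),open('w3.pkl','wb'))
a=viewer.read_camera('wrist')[:,:,::-1];cv2.imwrite('pics/w3.png',a);cv2.imwrite('pics/w3c.png',cv2.resize(a[140:280,220:420],(800,560),interpolation=cv2.INTER_CUBIC))"
```

```text
t 11.97 jig mm [ 24.6 -53.   26. ] yaw 0.0001 tilt [-0.0019 -0.0001] Fjig [-11.5 -16.5   7.5] M [-3.19  1.61  0.14] open 0.0597
```

View pics/w3c.png

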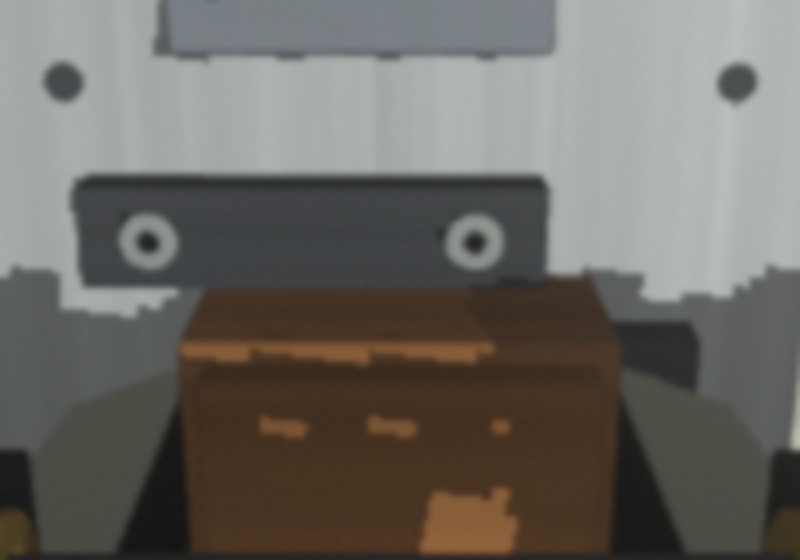

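The picture shows the block's +y face flush along the side stop (stop edge at y≈286 px, block corner at (590,277)), with the far stop visible at (655,325) next to it. I'll check these positions numerically.

```bash
python3 -c "
from h import *
import pickle
p=pickle.load(open('w3.pkl','rb'))
cr=lambda a:(np.array(a)+.5)/4-.5+[220,140]
for n,u,z in[('block base corner (55,-30)',(590,277),.015),('far stop right top (71,?)',(694,324),.023),('side stop edge L (.,-30)',(85,287),.023),('R',(545,286),.023),('block +y bevel L (-5,-30)',(182,341),.046),('bevel R (55,-30)',(620,345),.046)]:
    print(n,(to_j(J,back(p,cr(u),z))*1e3).round(1))
"
```

```text
block base corner (55,-30) [[ 54.5 -31.7  15. ]]
far stop right top (71,?) [[ 69.4 -36.3  23. ]]
side stop edge L (.,-30) [[-23.1 -30.4  23. ]]
R [[ 46.4 -30.1  23. ]]
block +y bevel L (-5,-30) [[ -4.2 -29.1  46. ]]
bevel R (55,-30) [[ 53.6 -29.7  46. ]]
```

Positions agree with home to within the ~2 mm calibration. I'll ease the grip briefly, still pushing, so the block can square itself against the stops, then tighten again.

>>> move_arm --deltas '[{"x":0,"y":0,"z":0,"wx":0,"wy":0,"wz":0,"hand":0.4},{"x":0,"y":0,"z":0,"wx":0,"wy":0,"wz":0,"hand":0.4},{"x":0,"y":0,"z":0,"wx":0,"wy":0,"wz":0,"hand":0.4}]' --grip_force 12

```text
time: 12.4
tool_pos: [0.6093, -0.0135, 0.026]
tool_rot: [-3.14, -0.001, 1.705]
contact_force: [-8.9, -15.7, 7.2]
opening: 0.0603
```

```bash
python3 -c "
from h import *
st()"
```

```text
t 12.4 jig mm [ 24.6 -52.6  26. ] yaw -0.0001 tilt [-0.0019  0.0005] Fjig [-11.  -14.4   7.2] M [-2.89  1.69  0.17] open 0.0603
```

>>> move_arm --deltas '[{"x":0,"y":0,"z":0,"wx":0,"wy":0,"wz":0,"hand":0.4},{"x":0,"y":0,"z":0,"wx":0,"wy":0,"wz":0,"hand":0.4},{"x":0,"y":0,"z":0,"wx":0,"wy":0,"wz":0,"hand":0.4}]' --grip_force 40

```text
time: 12.78
tool_pos: [0.6093, -0.0135, 0.0259]
tool_rot: [-3.14, -0.001, 1.705]
contact_force: [-8.5, -15.8, 8.2]
opening: 0.0595
```

```bash
python3 -c "
from h import *
st()"
```

```text
t 12.78 jig mm [ 24.6 -52.6  25.9] yaw -0.0 tilt [-0.002   0.0005] Fjig [-10.6 -14.6   8.2] M [-2.93  1.7   0.1 ] open 0.0595
```

>>> move_arm --deltas '[{"x":0,"y":0.0003,"z":0,"wx":-0.1,"wy":0,"wz":0,"hand":0.4},{"x":0,"y":0.0003,"z":0,"wx":-0.1,"wy":0,"wz":0,"hand":0.4},{"x":0,"y":0.0003,"z":0,"wx":-0.1,"wy":0,"wz":0,"hand":0.4}]'

```text
time: 13.15
tool_pos: [0.6093, -0.0135, 0.0259]
tool_rot: [-3.141, -0.001, 1.705]
contact_force: [-9.4, -17.2, 8.8]
opening: 0.0599
```

```bash
python3 -c "
from h import *
from cell import viewer
import cv2
b=viewer.read_camera('scene')[:,:,::-1];a=viewer.read_camera('top')[:,:,::-1]
cv2.imwrite('pics/f.png',np.hstack([cv2.resize(b[140:300,240:500],(400,246),interpolation=cv2.INTER_CUBIC),cv2.resize(a[120:280,200:460],(400,246),interpolation=cv2.INTER_CUBIC)]))
st()"
```

```text
t 13.25 jig mm [ 24.6 -52.6  25.9] yaw 0.0 tilt [-0.0009  0.0007] Fjig [-12.7 -15.6   7.8] M [-2.87  1.99  0.15] open 0.0597
```

View pics/f.png

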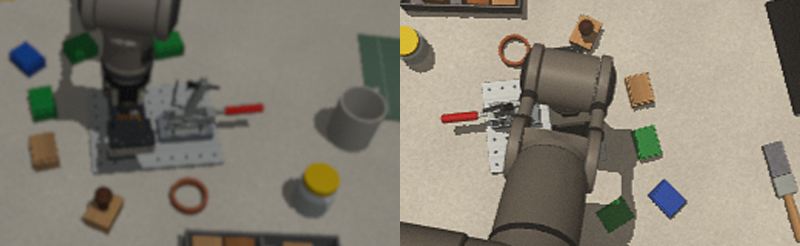

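The clamp is still fully open, with the red handle lying back at (243,109) in the left panel. The bystanders in view (stamp, tape, spare block, jar, mug) look undisturbed, and the gripper is pressing the block into the corner. I'm handing in.

```bash
python3 -c "
from cell import robot
print(robot.hand_in())
from h import st; st()"
```

```text
the job is handed in; nothing more can be done
None
the job is handed in; nothing more can be done
```

The clamp is right open and the block is in the corner. I handed the job in at about 13 s with the gripper still holding the block against both stops.

**What I did**
- **Clamp:** I pushed the handle back with closed fingers until it met its end stop, at about 9 N.
- **Block:** I gripped it across its x sides, squared it to the jig and slid it flat on the plate until it met both stop bars. I then eased the grip for a moment while still pushing, so it could settle square, and tightened it to 40 N.

**Last checks**
- **Push:** it presses with about 13 N on the far stop and 16 N on the side stop.
- **Squareness:** the gripper's yaw is within 0.001 rad of the jig angle I measured. The turning moment is only 0.15 N m, which suggests both faces are flush rather than touching at a corner. The tool is tilted by no more than about 0.001 rad.
- **Position:** the block's corner and edges in the wrist picture, taken before I eased the grip, lie within 2 mm of home, which is the limit of the calibration.
- **Surroundings:** the final picture shows the clamp open and the stamp, tape, spare block, jar, mug and brush apparently undisturbed.

**What was less certain**
- The gripper hid the far-stop contact, so flushness there rests on force and position rather than a clear view.
- The fingers slid about 0.4 mm along the block while the grip was eased.
- The arm covered part of the plate in the last picture, so I couldn't re-check the hex key. The fingers didn't pass near it.

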